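# Shut the spring-loaded bayonet cap of a filter pot

## Task

Two in-line filter pots stand on the lab bench; one was left open, its cap standing high on its spring with the wing grip in line with the pot's long foot plate. Take that cap by its wing, push it down against the spring, turn it a quarter turn clockwise (seen from above) so the wing lies across the foot plate, and let go so that it clicks up into its notch and stays shut. Leave the other pot's cap, which is already shut, as it is.

Things in the scene. Friction and masses are not known exactly. Their poses are not given: they have to be found in the camera images.
- cap: Open cap, loose grey plastic, 100 g, on a spring in its pot. Origin: centre of its underside, on its axis, at first 62 mm over the bench; z up. Flange 68 mm across at z 50-56 mm; on it the wing, a bar 54 mm long (x), 14 mm thick (y), z 56-94. Wing starts within 8 deg of the pot's x. Held down, it turns only clockwise from above (yaw falls). 2 lugs, 4 mm side play.
- wing (a point): Middle of the open cap's wing, on its axis 80 mm above the cap's origin (24 above the flange), axes as the cap's: grip here across y. Push: 4 N at first, 11 N fully in. 14 mm down frees it to turn, the flange meets the rim at 24 mm: push about 19. Let go 72-106 deg from the pot's x (stop at 106, best 90) and it springs up into a notch, to rest 9 mm below its start.
- pot: Pot of the open cap, fixed: grey foot plate 140 mm long (x), 92 wide (y), 10 thick, a bolt at each end; on it an aluminium cylinder 88 mm across, rim 88 mm over the bench. Origin: centre of its underside, on the bench, on the cap's axis; z up. An open cap's wing lies along the pot's x, a shut one's along its y.
- shut_wing (a point): Point on the other, shut cap (same shape, in a second pot of the same kind, wing across its foot plate): on top of the wing, 25 mm out from that cap's axis, 147 mm over the bench. Not to be moved. The two pots' centres are at least 180 mm apart in y.
Not all that is in view belongs to the job. Leave any blue look-alike of the pot alone. What is shaped like the cap but green is not meant.

How it is judged:
By the outcome, as a careful person would: the job done as asked, in the order asked, and still so for the second after the job is handed in, with the robot touching nothing.
It also fails if it takes over 34 s, if anything falls off the work surface, if the arm or the gripper's body presses on something with over 40 N, if the wrist force passes 120 N, or if a joint passes its speed limit or range.

## Robot

A 7-joint arm with a two-finger parallel gripper is mounted at the origin on the work surface. World frame = base frame: x ahead of the robot, y to its left, z up, the work surface at z = 0. Lengths are in m, angles in rad, forces in N, time in s.
With the tool pointing down it reaches from about 0.35 to 0.9 m from the base axis. Payload 8.1 kg.
Tool frame: the origin (TCP) lies at the very end of the fingers, on their centre line; the grasp point (between the pads) lies 19 mm behind it; z points along the fingers, x is the direction in which the jaws open and shut, and the axes are right-handed (so a half turn about z gives the same grasp; the last joint's range is limited). The gripper opens to 92 mm and grips with 3 to 60 N. Pads are 19 mm wide; open, the fingers measure 130 mm over their backs; the gripper's body (75 mm by 190 mm) begins 47 mm behind the grasp point.
Start: joints at [1.164, 0.434, 0.025, 1.573, -0.012, 1.134, -0.075], TCP at [0.187, -0.596, 0.227] pointing down, gripper open.
Joint ranges: [-2.62, 2.62], [-0.44, 2.09], [-1.27, 1.32], [0.08, 2.57], [-1.32, 4.46], [0.12, 2], [-2.74, 2.74]. Speed limits (rad/s): [2.22, 2.22, 3.01, 3.01, 3.14, 3.14, 3.14].

## Interface

Orientations are given as a rotation vector (axis times angle).
In Python, from cell import status, viewer, arm gives the robot as it stands.
- The arm moves only by the tool jog_arm, never from a script. Its argument "commands" is text: rows parted by semicolons, each of 7 numbers parted by spaces: the closure, from -1 (fully open) to 1 (shut), then the shift along the world's x, y, z normalised to -1 to 1, where 1 is 0.3 m, then the turn, a rotation vector about the world's x, y, z normalised to -1 to 1, where 1 is 2 pi rad. In form: jaw dx dy dz wx wy wz; .... A call has exactly 5 rows; each row shifts and turns the commanded pose from where the row before left it; what a row does not reach is not made up. A row lasts 1/10 s, in which the tool goes at most 50 mm and 8.59 degrees, less where a joint would pass 70% of its speed; a pose out of reach is approached as far as the arm can. A call with a number of a shift or a turn outside -1 to 1 is refused whole. A call with a gripper value outside its range is refused whole. The fingers move at their own pace and stop on an object; "force" is the grip in N (left out, the last holds). Time passes only in rows, so rows that do not move let the fingers close, or fill a call up. It gives the time, the measured TCP pose, the force and the opening at its end, in the units of the state.
- status.observe(): the state, without advancing time (a new reading comes with each control period).
- viewer.get_image(name): name is "scene" or "side" or "wrist"; returns a dict with "pixels" (480x640x3 uint8, red, green, blue), "z_map" (480x640 float32, m along the optical axis (not along the pixel's ray), 0 where there is no reading), "camera_matrix" (3x3 intrinsics, pixels), "k1" (the pictures are not rectified: a ray, as slopes to the right and down, at radius r is drawn at 1 + k1 r^2 times it, then the intrinsics apply), "R" (3x3) and "t" (3): a world point X has camera coordinates R X + t. Camera axes: x right, y down, z forward; pixel columns grow to the right and rows downward; lengths in m; the calibration is good to about 2 mm. A picture is of the moment at which its call begins.
- arm.sign_off(): hands the job in, once; it reports no verdict.
The state is a dict: "clock": time; "joints": joint angles; "dq": joint speeds; "joint_efforts": joint torques, N m; "position": TCP position; "ee_rot": TCP orientation; "force": force on the tool from outside, world axes, zero at the start; "ft_torque": the same for the moment, N m; "width": opening from 0.0 (shut) to 1.0 (fully open).
Only numpy, scipy, OpenCV 4.12 (cv2) and the standard library are available. Lean on these libraries where they do the work, as an engineer would, in place of code of your own. Each camera call takes 0.05 s, during which the arm holds its last target. There are 200 camera calls.

## Working session

There is one attempt and no reset: what is moved stays moved. The work goes in short steps, Python scripts to look and compute and a tool call to move; the robot and the scene stay as the last step left them, time stands still between calls to the robot, and variables do not carry over. Pictures are saved under pics/ and viewed, about 8 in all and at most 12, crops included, and the job is handed in when it is done.

Besides the shell and the picture viewer there is one more tool, called after ">>>" as name(argument=value, ...) on one line, values as JSON. jog_arm: Moves the arm, as the interface text tells. Scaled input: -1 to 1 covers 0.3 m each way for a shift and 2 pi rad each way for a turn. Its arguments: {"type":"object","properties":{"commands":{"type":"string"},"force":{"type":"number"}},"required":["commands"]}

```bash
mkdir -p pics; ls
python3 - <<'E'
from cell import status,viewer,arm
import cv2,numpy as np
s=status.observe();print(s)
for n in("scene","side"):
    d=viewer.get_image(n);np.savez(f"pics/{n}0.npz",**d)
    cv2.imwrite(f"pics/{n}0.png",d["pixels"][:,:,::-1]);print(n,d["camera_matrix"],d["k1"],d["R"],d["t"])
E
```

```text
pics
{'clock': 0.0, 'joints': array([ 1.16440237,  0.43521214,  0.02497666,  1.57413229, -0.01161548,
        1.13401475, -0.07510818]), 'dq': array([-0.00041127,  0.00012504, -0.00083426,  0.00085807, -0.00137304,
       -0.000609  ,  0.00034928]), 'joint_efforts': array([-9.74305658e-04, -6.67879415e+01,  9.84564051e-01, -3.14462399e+01,
       -6.06279541e-02,  4.30975284e-02,  1.68805377e-04]), 'position': array([ 0.18674913, -0.59588368,  0.22593815]), 'ee_rot': array([-2.53123098e+00,  1.85933815e+00,  2.16953178e-03]), 'force': array([0.01450236, 0.87285557, 0.22494988]), 'ft_torque': array([ 0.03974706, -0.03600662,  0.01388076]), 'width': 1.0016352651155664}
scene [[515.80614664   0.         317.83251897]
 [  0.         515.80614664 249.29665294]
 [  0.           0.           1.        ]] -0.01313538789444731 [[-0.15731146  0.98751499 -0.00820008]
 [ 0.80426363  0.12329213 -0.58134247]
 [-0.5730734  -0.09804685 -0.81361766]] [ 0.14047019 -0.40731344  1.24872201]
side [[461.8883966    0.         314.55787173]
 [  0.         461.8883966  233.11568266]
 [  0.           0.           1.        ]] 0.04219287593474593 [[-0.90519174 -0.42481077  0.01279579]
 [-0.24619131  0.49957009 -0.83055377]
 [ 0.34643579 -0.75496062 -0.55679144]] [0.5389163  0.2737061  0.47984361]
```

View pics/scene0.png

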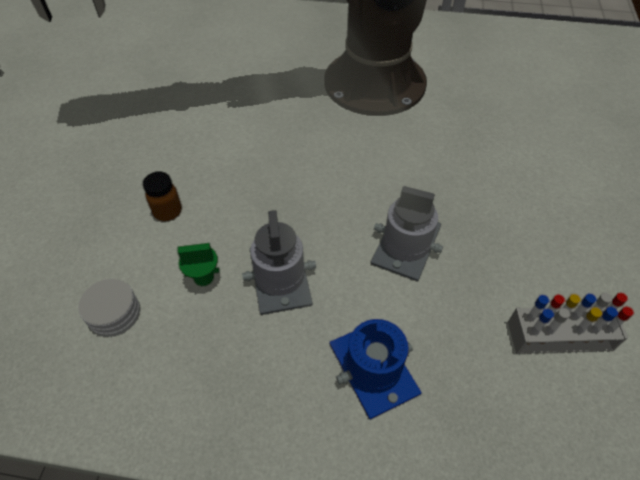

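View pics/side0.png

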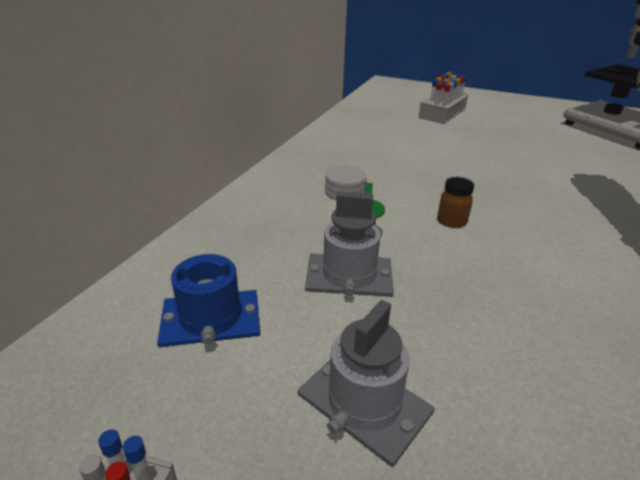

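Candidates (scene picture):
- Grey cap at (275,235), with its wing along its plate: open, and the one I want.
- Grey cap at (412,205), with its wing across its plate: shut.
- Green cap at (197,262): decoy.
- Blue pot at (377,360): decoy.

The side view agrees: the open cap is at (352,215) and the shut one at (372,335).

```bash
cat > h.py <<'E'
import numpy as np,cv2
def cloud(d):
    h,w=d["z_map"].shape;K=d["camera_matrix"]
    u,v=np.meshgrid(np.arange(w),np.arange(h))
    x=(u-K[0,2])/K[0,0];y=(v-K[1,2])/K[1,1];X,Y=x.copy(),y.copy()
    for _ in range(5):
        f=1+d["k1"]*(X*X+Y*Y);X,Y=x/f,y/f
    z=d["z_map"];P=np.stack([X*z,Y*z,z],-1)
    P=(P-d["t"])@d["R"];P[z==0]=np.nan
    return P
def rect(P,m,name):
    q=P[m][:,:2].astype(np.float32)
    if len(q)<8: print(name,"few",len(q));return
    (c,s,a)=cv2.minAreaRect(q);b=cv2.boxPoints((c,s,a))
    e=[b[1]-b[0],b[2]-b[1]];l=max(e,key=np.linalg.norm)
    print(name,len(q),"c",np.round(c,4),"size",np.round(s,4),"long axis deg",round(np.degrees(np.arctan2(l[1],l[0]))%180,1),"zmed",round(float(np.median(P[m][:,2])),4))
E
python3 - <<'E'
from h import *
for n,seeds in(("scene",{"open":(275,235),"shut":(412,205)}),("side",{"open":(352,215),"shut":(372,335)})):
    d=np.load(f"pics/{n}0.npz");P=cloud(d);g=d["pixels"].astype(int);grey=np.ptp(g,axis=2)<30
    for k,(u,v) in seeds.items():
        c=np.nanmedian(P[v-6:v+7,u-6:u+7].reshape(-1,3),0);r=np.hypot(P[...,0]-c[0],P[...,1]-c[1])
        print(n,k,c.round(3));z=P[...,2]
        top=.156 if k=="open" else .147
        rect(P,(r<.06)&(abs(z-top)<.005),"wingtop")
        rect(P,(r<.06)&(abs(z-top+.038)<.005),"flange")
        dark=g.mean(2)<140
        m=((r<.11)&(abs(z-.010)<.004)&dark).astype(np.uint8)
        m=cv2.morphologyEx(m,cv2.MORPH_OPEN,np.ones((3,3),np.uint8))>0
        rect(P,m,"plate")
d=np.load("pics/scene0.npz")["pixels"][160:320,200:460,::-1]
cv2.imwrite("pics/crop.png",cv2.resize(d,None,fx=3,fy=3,interpolation=cv2.INTER_CUBIC))
E
```

```text
scene open [ 0.604 -0.112  0.151]
wingtop 248 c [ 0.586  -0.1182] size [0.055  0.0139] long axis deg 16.6 zmed 0.1542
flange 900 c [ 0.5863 -0.1184] size [0.067  0.0664] long axis deg 12.5 zmed 0.1163
plate 926 c [ 0.6253 -0.1046] size [0.0587 0.0922] long axis deg 107.7 zmed 0.0086
scene shut [0.485 0.096 0.119]
wingtop 236 c [0.4792 0.1009] size [0.0538 0.0173] long axis deg 79.2 zmed 0.1448
flange 558 c [0.4883 0.0998] size [0.0671 0.052 ] long axis deg 83.1 zmed 0.1072
plate 780 c [0.4801 0.1005] size [0.0918 0.1383] long axis deg 164.3 zmed 0.0083
side open [ 0.585 -0.108  0.124]
wingtop 246 c [ 0.5865 -0.1146] size [0.0533 0.0166] long axis deg 16.2 zmed 0.1551
flange 594 c [ 0.5823 -0.1054] size [0.0672 0.0485] long axis deg 22.0 zmed 0.1176
plate 1403 c [ 0.5861 -0.1138] size [0.1397 0.0952] long axis deg 20.5 zmed 0.0096
side shut [0.476 0.118 0.132]
wingtop 556 c [0.4798 0.1049] size [0.0547 0.0143] long axis deg 79.7 zmed 0.1465
flange 1585 c [0.4799 0.1064] size [0.0668 0.0639] long axis deg 8.4 zmed 0.109
plate 3263 c [0.4804 0.1049] size [0.0925 0.1412] long axis deg 164.6 zmed 0.01
```

View pics/crop.png

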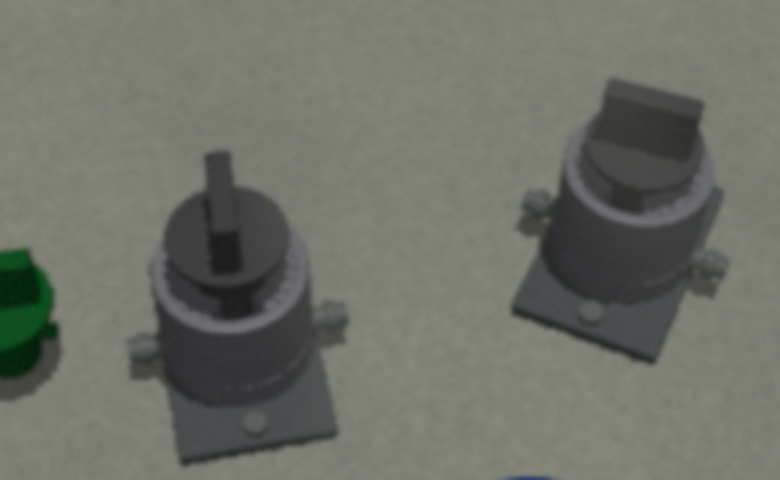

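The crop confirms it. The left pot's wing (crop 222,210) lies along its plate, so it's open. The right one's wing (650,110) lies across, so it's shut. 

The open cap is at about (0.586, -0.116), with its wing at 16.4° and the plate at 18–20°. I'll approach with the tool yaw near 106°, so joint 7 has room for the clockwise quarter turn.

>>> jog_arm(commands="-1 0.066 0.08 0 0 0 0.0235;-1 0.066 0.08 0 0 0 0.0235;-1 0.066 0.08 0 0 0 0.0235;-1 0.066 0.08 0 0 0 0.0235;-1 0.066 0.08 0 0 0 0.0235")

```text
clock: 0.6
position: [0.2865, -0.4752, 0.2265]
ee_rot: [-3.035, 0.812, 0.001]
force: [0.7, -0.3, -0.5]
width: 1.002
```

>>> jog_arm(commands="-1 0.066 0.08 0 0 0 0.0235;-1 0.066 0.08 0 0 0 0.0235;-1 0.066 0.08 0 0 0 0.0235;-1 0.066 0.08 0 0 0 0.0235;-1 0.066 0.08 0 0 0 0.0235")

```text
clock: 1.1
position: [0.3854, -0.3553, 0.2266]
ee_rot: [-3.123, -0.338, 0.0]
force: [-0.6, -0.9, 0.3]
width: 0.996
```

>>> jog_arm(commands="-1 0.066 0.08 0 0 0 0.0235;-1 0.066 0.08 0 0 0 0.0235;-1 0.066 0.08 0 0 0 0.0235;-1 0.066 0.08 0 0 0 0.0235;-1 0.066 0.08 0 0 0 0.0235")

```text
clock: 1.6
position: [0.4843, -0.2354, 0.2265]
ee_rot: [-2.791, -1.442, 0.001]
force: [-0.0, 0.1, 0.7]
width: 0.999
```

>>> jog_arm(commands="-1 0.066 0.08 0 0 0 0.0235;-1 0.066 0.08 0 0 0 0.0235;-1 0.066 0.08 0 0 0 0.0235;-1 0.066 0.08 0 0 0 0.0235;-1 0 0 0 0 0 0")

```text
clock: 2.1
position: [0.5651, -0.1357, 0.2266]
ee_rot: [-2.245, -2.196, -0.005]
force: [-0.9, 0.3, -1.7]
width: 0.998
```

>>> jog_arm(commands="-1 0.035 0.033 0 0 0 0.0235;-1 0.035 0.033 0 0 0 0.0235;-1 0 0 0 0 0 0.0022;-1 0 0 0 0 0 0;-1 0 0 0 0 0 0")

```text
clock: 2.6
position: [0.5834, -0.1217, 0.2265]
ee_rot: [-1.9, -2.502, 0.001]
force: [0.3, -1.1, 0.5]
width: 1.0
```

Run:
```python
from cell import status,viewer
from h import *
from scipy.spatial.transform import Rotation as R
d=viewer.get_image("wrist");P=cloud(d);z=P[...,2];r=np.hypot(P[...,0]-.586,P[...,1]+.116)
s=status.observe();print(s["position"],np.degrees(np.arctan2(*R.from_rotvec(s["ee_rot"]).as_matrix()[1::-1,0])),s["joints"].round(2))
rect(P,(r<.045)&(abs(z-.156)<.005),"wing");rect(P,(r<.05)&(abs(z-.118)<.004),"flange")
m=(r<.11)&(abs(z-.01)<.004)&(d["pixels"].mean(2)<140);rect(P,cv2.morphologyEx(m.astype(np.uint8),cv2.MORPH_OPEN,np.ones((3,3)))>0,"plate")
cv2.imwrite("pics/w1.png",d["pixels"][:,:,::-1])
```

```text
[ 0.58349385 -0.12165412  0.2266251 ] 105.61883638867208 [ 0.65  0.51 -0.8   1.6   0.38  1.2   1.62]
wing 1614 c [ 0.5843 -0.1161] size [0.0538 0.0137] long axis deg 16.2 zmed 0.1559
flange 4386 c [ 0.5839 -0.1163] size [0.0655 0.0674] long axis deg 108.4 zmed 0.118
plate 3386 c [ 0.5842 -0.1158] size [0.1397 0.0922] long axis deg 20.6 zmed 0.01
```

View pics/w1.png

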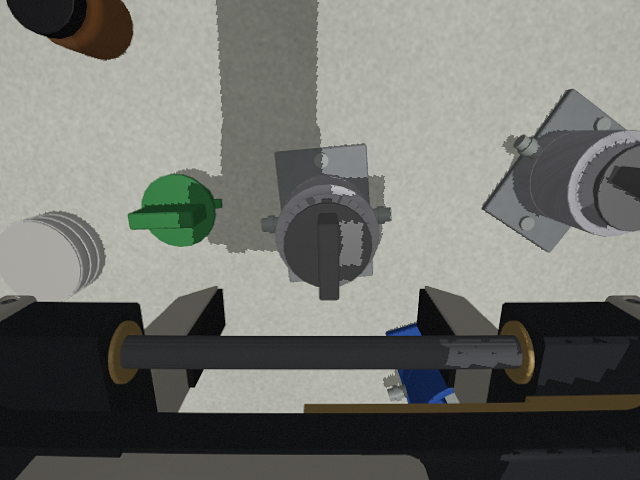

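The wrist view shows the wing at (329,255) between the open fingers and the green cap clear at (178,212). Measured: wing at (0.5843, -0.1161) at 16.2°, plate at 20.6°. Descending now, with the fingertips to stop 7 mm above the flange.

>>> jog_arm(commands="-1 0.003 0.018 0 0 0 0.0017;-1 0 0 -0.09 0 0 0;-1 0 0 -0.1 0 0 0;-1 0 0 -0.1 0 0 0;-1 0 0 -0.048 0 0 0")

```text
clock: 3.15
position: [0.5836, -0.1153, 0.1231]
ee_rot: [-1.88, -2.514, 0.003]
force: [-0.4, 0.0, 0.6]
width: 0.999
```

>>> jog_arm(commands="-1 0 0 0 0 0 0;1 0 0 0 0 0 0;1 0 0 0 0 0 0;1 0 0 0 0 0 0;1 0 0 0 0 0 0", force=50)

```text
clock: 3.65
position: [0.5856, -0.1152, 0.1263]
ee_rot: [1.88, 2.515, 0.001]
force: [-0.7, 0.7, -0.8]
width: 0.695
```

>>> jog_arm(commands="1 0 0 0 0 0 0;1 0 0 0 0 0 0;1 0 0 0 0 0 0;1 0 0 0 0 0 0;1 0 0 0 0 0 0")

```text
clock: 4.15
position: [0.585, -0.1152, 0.1253]
ee_rot: [-1.88, -2.517, -0.0]
force: [0.6, -0.1, -0.2]
width: 0.264
```

>>> jog_arm(commands="1 0 0 0 0 0 0;1 0 0 0 0 0 0;1 0 0 0 0 0 0;1 0 0 0 0 0 0;1 0 0 0 0 0 0")

```text
clock: 4.65
position: [0.585, -0.1152, 0.1253]
ee_rot: [-1.88, -2.517, 0.0]
force: [-0.8, 0.2, -0.2]
width: 0.153
```

The wing is gripped (14 mm opening). Pushing down 19 mm.

>>> jog_arm(commands="1 0 0 -0.016 0 0 0;1 0 0 -0.016 0 0 0;1 0 0 -0.016 0 0 0;1 0 0 -0.016 0 0 0;1 0 0 0 0 0 0")

```text
clock: 5.15
position: [0.5853, -0.1152, 0.1061]
ee_rot: [1.88, 2.516, 0.0]
force: [-2.4, 0.3, 8.5]
width: 0.15
```

>>> jog_arm(commands="1 0 0 0 0 0 0;1 0 0 0 0 0 0;1 0 0 0 0 0 0;1 0 0 0 0 0 0;1 0 0 0 0 0 0")

```text
clock: 5.65
position: [0.5853, -0.1152, 0.1066]
ee_rot: [1.88, 2.516, 0.0]
force: [-2.5, -0.5, 8.6]
width: 0.148
```

Run:
```python
from cell import status,viewer
from h import *
d=viewer.get_image("side");P=cloud(d);z=P[...,2];r=np.hypot(P[...,0]-.585,P[...,1]+.115)
s=status.observe();print(s["position"],s["force"],s["joints"].round(2),s["width"])
m=(r<.033)&(z>.085)&(z<.13)&(d["pixels"].max(2)<110);print(np.histogram(z[m],bins=np.arange(.085,.131,.003)))
cv2.imwrite("pics/s2.png",cv2.resize(d["pixels"][120:320,230:470,::-1],None,fx=3,fy=3))
```

```text
[ 0.58534147 -0.11521083  0.10656756] [-2.11828853  0.0635459   7.89844442] [ 0.6   0.63 -0.74  1.74  0.5   0.97  1.53] 0.15102172489291876
(array([ 86,  29,   5,  28, 358,  72,  50,  35,  42,  50,  38,  58,  47,
        26,  25]), array([0.085, 0.088, 0.091, 0.094, 0.097, 0.1  , 0.103, 0.106, 0.109,
       0.112, 0.115, 0.118, 0.121, 0.124, 0.127, 0.13 ]))
```

View pics/s2.png

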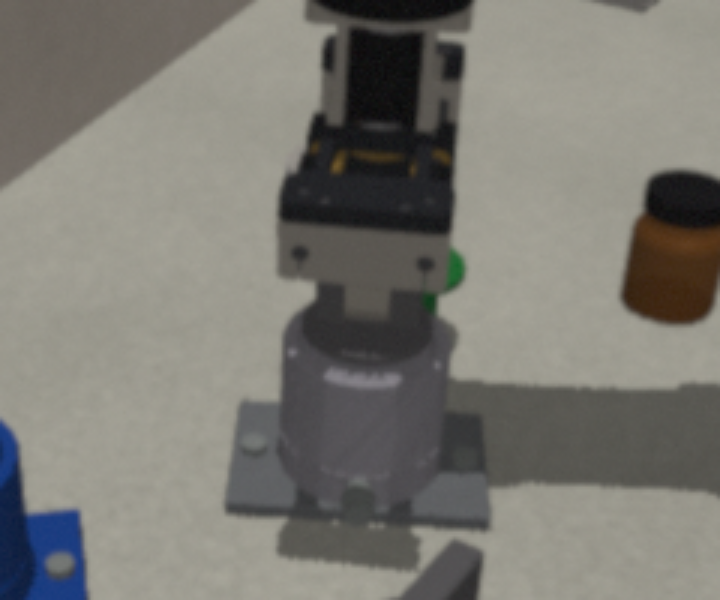

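The side view shows the cap down near the rim (crop 370,330). Its flange is at z≈98.5 mm, so it's 19 mm in. Now the clockwise turn, about 86° to make 90° relative to the plate.

>>> jog_arm(commands="1 0 0 0 0 0 -0.008;1 0 0 0 0 0 -0.018;1 0 0 0 0 0 -0.018;1 0 0 0 0 0 -0.018;1 0 0 0 0 0 -0.018")

```text
clock: 6.2
position: [0.5862, -0.1151, 0.1069]
ee_rot: [2.45, 1.963, 0.003]
force: [-0.4, -0.0, 7.8]
width: 0.148
```

>>> jog_arm(commands="1 0 0 0 0 0 -0.018;1 0 0 0 0 0 -0.018;1 0 0 0 0 0 -0.018;1 0 0 0 0 0 -0.018;1 0 0 0 0 0 -0.018")

```text
clock: 6.7
position: [0.5863, -0.1152, 0.107]
ee_rot: [2.901, 1.202, 0.004]
force: [0.2, -0.2, 7.8]
width: 0.149
```

>>> jog_arm(commands="1 0 0 0 0 0 -0.018;1 0 0 0 0 0 -0.018;1 0 0 0 0 0 -0.018;1 0 0 0 0 0 -0.014;1 0 0 0 0 0 0")

```text
clock: 7.2
position: [0.5863, -0.1152, 0.107]
ee_rot: [3.09, 0.562, 0.004]
force: [0.2, 0.2, 8.3]
width: 0.148
```

>>> jog_arm(commands="1 0 0 0 0 0 0;1 0 0 0 0 0 0;1 0 0 0 0 0 0;1 0 0 0 0 0 0;1 0 0 0 0 0 0")

```text
clock: 7.7
position: [0.5863, -0.1152, 0.107]
ee_rot: [3.089, 0.567, 0.004]
force: [0.2, 0.5, 8.5]
width: 0.149
```

Yaw is 20.8°, so the wing is at about 90° to the plate. Easing up 8 mm into the notch, then letting go.

>>> jog_arm(commands="1 0 0 0.007 0 0 0;1 0 0 0.007 0 0 0;1 0 0 0.007 0 0 0;1 0 0 0.006 0 0 0;1 0 0 0 0 0 0")

```text
clock: 8.2
position: [0.5863, -0.1152, 0.1151]
ee_rot: [3.089, 0.567, 0.004]
force: [1.4, -0.8, 5.6]
width: 0.15
```

>>> jog_arm(commands="-1 0 0 0 0 0 0;-1 0 0 0 0 0 0;-1 0 0 0 0 0 0;-1 0 0 0 0 0 0;-1 0 0 0 0 0 0")

```text
clock: 8.7
position: [0.5849, -0.1152, 0.114]
ee_rot: [-3.09, -0.567, 0.0]
force: [0.6, -0.0, -1.0]
width: 0.534
```

>>> jog_arm(commands="-1 0 0 0 0 0 0;-1 0 0 0 0 0 0;-1 0 0 0 0 0 0;-1 0 0 0 0 0 0;-1 0 0 0 0 0 0")

```text
clock: 9.2
position: [0.5851, -0.1152, 0.1143]
ee_rot: [-3.09, -0.567, -0.0]
force: [0.5, 0.0, 0.6]
width: 0.968
```

>>> jog_arm(commands="-1 0 0 0 0 0 0;-1 0 0 0 0 0 0;-1 0 0 0 0 0 0;-1 0 0 0 0 0 0;-1 0 0 0 0 0 0")

```text
clock: 9.7
position: [0.585, -0.1152, 0.1143]
ee_rot: [-3.09, -0.567, -0.0]
force: [0.5, -0.2, -0.1]
width: 1.002
```

Going straight up, then back a little toward the base to see clearly.

>>> jog_arm(commands="-1 0 0 0.08 0 0 0;-1 0 0 0.12 0 0 0;-1 0 0 0.15 0 0 0;-1 0 0 0.1 0 0 0;-1 0 0 0 0 0 0")

```text
clock: 10.2
position: [0.5875, -0.1151, 0.2542]
ee_rot: [3.088, 0.566, 0.012]
force: [-0.3, 0.6, -0.0]
width: 1.004
```

>>> jog_arm(commands="-1 -0.1 -0.1 0 0 0 0;-1 -0.1 -0.15 0 0 0 0;-1 -0.1 -0.15 0 0 0 0;-1 -0.1 -0.15 0 0 0 0;-1 0 0 0 0 0 0")

```text
clock: 10.7
position: [0.4665, -0.2774, 0.2482]
ee_rot: [3.091, 0.549, -0.007]
force: [-0.9, 0.2, 0.3]
width: 1.0
```

Run:
```python
from cell import status,viewer
from h import *
for n in("scene","side"):
    d=viewer.get_image(n);P=cloud(d);z=P[...,2]
    for k,c in(("cap",(.585,-.115)),("other",(.480,.104))):
        r=np.hypot(P[...,0]-c[0],P[...,1]-c[1])
        rect(P,(r<.05)&(abs(z-.147)<.006),n+" "+k+" wing");rect(P,(r<.04)&(abs(z-.109)<.004),"flange")
    im=d["pixels"][150:310,190:460] if n=="scene" else d["pixels"][150:430,230:500]
    cv2.imwrite(f"pics/{n}3.png",cv2.resize(im[:,:,::-1],None,fx=2,fy=2))
print(status.observe()["clock"])
```

```text
scene cap wing 281 c [ 0.587  -0.1175] size [0.0155 0.0535] long axis deg 109.4 zmed 0.1451
flange 588 c [ 0.5953 -0.1149] size [0.0505 0.0669] long axis deg 109.0 zmed 0.1075
scene other wing 246 c [0.4795 0.1009] size [0.0538 0.0174] long axis deg 80.8 zmed 0.1447
flange 517 c [0.4879 0.0999] size [0.0671 0.0512] long axis deg 83.8 zmed 0.1074
side cap wing 185 c [ 0.5873 -0.1132] size [0.0121 0.054 ] long axis deg 111.4 zmed 0.1465
flange 709 c [ 0.5872 -0.1121] size [0.066  0.0667] long axis deg 110.3 zmed 0.1087
side other wing 577 c [0.4797 0.1047] size [0.0549 0.0141] long axis deg 79.1 zmed 0.1465
flange 1544 c [0.48   0.1067] size [0.0672 0.063 ] long axis deg 6.9 zmed 0.1089
10.8
```

View pics/side3.png

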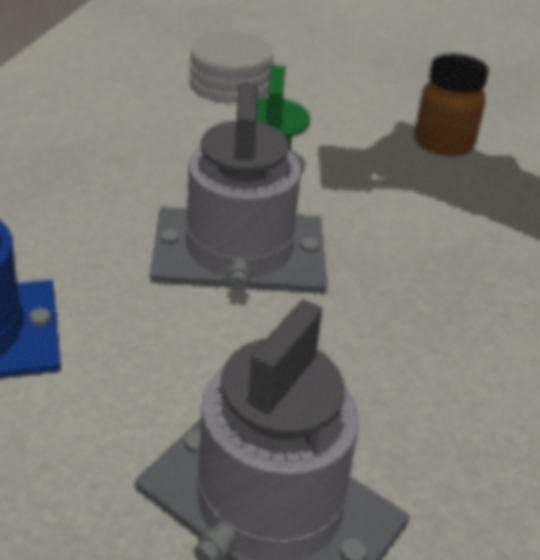

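The wing (crop 247,120) now stands across the foot plate, 9 mm below its start height, about 90° from the plate axis. The other cap is unchanged and the arm is clear. Handing in.

```bash
python3 -c "
from cell import arm
print(arm.sign_off())"
```

```text
the job is handed in; nothing more can be done
None
```

The open cap is shut and the job is handed in, at about 10.8 s of the 34 s allowed. I gripped the cap by its wing, pushed it down 19 mm, turned it about 86° clockwise, eased it up 8 mm and let go.

- **Cap:** in the last pictures its wing lies at 109–111° and the foot plate at about 20.6°, so it's about 90° across. The wing top is at about 146 mm, 9 mm below its start, as expected in the notch.
- **Other cap:** the shut cap reads the same as before within measuring noise, about 80° and 146 mm.
- **Arm:** it is well clear of everything. The highest force reported was about 9 N, reading near zero after release.
- **Disagreements:** the two cameras differ by about 4 mm in y and 1–2 mm in height. The first plate angle from the scene view was 17.7°, against 20.6° from the side and wrist views; I used 20.6°. No check failed.

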